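Set the woodcarver's index pointer on the flower

ROBOT

A 7-joint arm with a two-finger parallel gripper is mounted at the origin on the work surface. World frame = base frame: x ahead of the robot, y to its left, z up, the work surface at z = 0. Lengths are in mm, angles in degrees, forces in N, time in s.
With the tool pointing down it reaches from about 350 to 900 mm from the base axis. Payload 7.2 kg.
Tool frame: the origin (TCP) lies on the front face of the gripper's body, between the roots of the fingers; the fingertips stand 80 mm ahead of it and the grasp point (between the pads) lies 61 mm ahead of it; x points along the fingers, z is the direction in which the jaws open and shut, and the axes are right-handed (so a half turn about x gives the same grasp; the last joint's range is limited). The gripper opens to 88 mm and grips with 3 to 60 N. Pads are 20 mm wide; open, the fingers measure 115 mm over their backs; the gripper's body (75 mm by 178 mm) begins 61 mm behind the grasp point.
Start: joints at [-77.074, 23.554, -0.728, 91.456, 0.321, 64.991, -4.71], TCP at [181.004, 598.217, 302.653] pointing down, gripper open.
Joint ranges: [-169.25, 169.25], [-16.82, 113.86], [-84.01, 82.57], [7.8, 145.47], [-59.2, 239.2], [7.22, 106.19], [-163.78, 163.78]. Speed limits (degrees/s): [136.94, 136.94, 172.46, 172.46, 180, 180, 180].

INTERFACE

Orientations are given as [roll, pitch, yaw] about the fixed x, y, z axes, in that order (R = Rz(yaw) Ry(pitch) Rx(roll)).
In Python, from workcell import env, sensors, viewer, job gives the robot as it stands. Calls block until the motion is done:
- env.move_pose(position, orientation): joint-space move of the TCP to a pose.
- env.servo_line(position, frame=None, velocity=150): straight line of the TCP; frame=None keeps the orientation; velocity is the mean speed in mm/s.
- env.set_joints(angles): joint-space move.
- env.command_gripper(opening): finger opening in mm; the grip force is fixed at half the most; returns when the fingers have stopped.
- env.hold(seconds).
- env.inverse_kinematics(position, orientation): joint angles nearest the present ones, or None.
- sensors.get_state(): the state.
- viewer.camera(name): name is "scene" or "side" or "wrist"; returns a dict with "frame" (420x560x3 uint8, red, green, blue), "fx", "fy", "cx", "cy" (pixels), "xyz" and "rotation" of the camera in the world. Camera axes: x right, y down, z forward; pixel columns grow to the right and rows downward; lengths in mm; the calibration is good to about 2 mm. A picture is of the moment at which its call begins. There is no depth.
A pose or a line that the arm cannot do raises env.Unreachable and nothing moves.
- job.finish_job(): hands the job in, once; it reports no verdict.
The state is a dict: "t": time; "joints": joint angles; "dq": joint speeds; "tau": joint torques, N m; "tool_pos": TCP position; "ee_rot": TCP orientation; "contact_force": force on the tool from outside, world axes, zero at the start; "wrist_torque": the same for the moment, N m; "grip_width": finger opening in mm.
Only numpy, scipy, OpenCV 4.12 (cv2) and the standard library are available. Lean on these libraries where they do the work, as an engineer would, in place of code of your own. Each camera call takes 0.05 s, during which the arm holds its last target. There are 200 camera calls.

TASK

On the carver's indexing stand, turn the black knob with the straight finger bar until the steel pointer on the round wooden panel points at the carved flower, not at the plain round boss, then let go. Move the pointer only through its knob, never by touching it, and leave the round clamp knob untouched.

Things in the scene. Friction and masses are not known exactly. Their poses are not given: they have to be found in the camera images.
- index_knob: Black knob to turn: disc 48 mm across, 8 mm thick, with an upright finger bar 46 x 14 mm rising to 44 mm; on a grey case beside the panel, in either of two places. Origin on the turning axis under the disc, 56 mm above the bench; z up, x along the bar. Grip the bar 24 to 36 mm up. Turns either way, less than 1.4 rad needed; light friction, stays put. The pointer turns by the same angle and sense.
- pointer: Dark steel pointer swinging above the fixed pale round panel (270 mm across, top 42 mm above the bench). Origin on its pivot at the panel's centre, at panel top; z up, x along the arm to the tip, 85 mm out. Hub 30 mm across, arm 10 mm wide, 18 mm high. Geared 1:1 to the knob with the finger bar. It starts between the flower and the plain boss, 0.35 to 1.3 rad from the flower.
- flower (a point): Top centre of the carved flower to point at: dark wood, six round petals, 45 mm across, 8 mm high, fixed on the panel 80 to 112 mm from the pivot. On the other side of the pointer sits a plain round boss of the same wood, 28 mm across, without petals; which side is which varies.
- clamp_knob: Black knob to leave alone: round and ribbed, 50 mm across, 26 mm high, no finger bar, on the same grey case, 120 mm from the other knob. Origin on its axis, at its underside, 56 mm above the bench; z up.

How it is judged:
By the outcome, as a careful person would: the job done as asked, in the order asked, and still so for the second after the job is handed in, with the robot touching nothing.
It also fails if it takes over 32 s, if anything falls off the work surface, if the arm or the gripper's body presses on something with over 40 N, if the wrist force passes 120 N, or if a joint passes its speed limit or range.

## Working session

There is one attempt and no reset: what is moved stays moved. The work goes in short steps, each a Python script; the robot and the scene stay as the last script left them, time stands still between calls to the robot, and variables do not carry over. Pictures are saved under pics/ and viewed, about 8 in all and at most 12, crops included, and the job is handed in when it is done.

```bash
mkdir -p pics
cat > h.py <<'E'
import numpy as np, cv2
from workcell import env, sensors, viewer, job
def snap(n,cam,crop=None,s=1):
    c=viewer.camera(cam); np.savez('pics/'+n+'.npz',**c)
    f=c['frame'][:,:,::-1]
    if crop: a,b,w,h=crop; f=f[b:b+h,a:a+w]
    if s!=1: f=cv2.resize(f,None,fx=s,fy=s,interpolation=cv2.INTER_CUBIC)
    cv2.imwrite('pics/'+n+'.png',f); return c
def crop(n,m,x,y,w,h,s):
    f=np.load('pics/'+n+'.npz')['frame'][y:y+h,x:x+w,::-1]
    cv2.imwrite('pics/'+m+'.png',cv2.resize(f,None,fx=s,fy=s,interpolation=cv2.INTER_CUBIC))
def pt(n,u,v,z):
    c=np.load('pics/'+n+'.npz')
    d=c['rotation']@np.array([(u-c['cx'])/c['fx'],(v-c['cy'])/c['fy'],1])
    return (c['xyz']+d*(z-c['xyz'][2])/d[2])
E
python3 - <<'E'
from h import *
for n in('scene','side','wrist'):
    c=snap(n,n); print(n,c['xyz'],c['fx'],c['rotation'].tolist())
a=[cv2.resize(cv2.imread(f'pics/{n}.png'),(400,300)) for n in('scene','side','wrist')]
cv2.imwrite('pics/all.png',np.vstack([np.hstack(a[:2]),np.hstack([a[2],a[2]*0])]))
print(sensors.get_state())
E
```

```text
scene [1009.31000671 -366.77906908  561.25590238] 481.70557494177035 [-126.62426537928965, -0.6713267140145628, 45.147824606443855]
side [ 330.85332288 -338.30840764  603.20303896] 527.9655483130718 [-137.55991568804242, 0.9816831951519942, -33.69515576608686]
wrist [100.57461046 622.71912595 383.80917323] 314.0829600277639 [162.18196724192387, 0.035062612765984234, 73.2275628056792]
{'t': 0.15, 'joints': array([-77.07349742,  23.5918835 ,  -0.72811368,  91.49054824,
         0.32029832,  64.98991085,  -4.71071984]), 'dq': array([ 0.08044713, -0.16995628, -0.01144705, -0.17221925,  0.03666208,
        0.03444654, -0.04424418]), 'tau': array([ 1.71636668e-03, -5.88335073e+01,  6.42495677e-01, -2.91291672e+01,
       -5.37246396e-02,  1.58249564e-02,  7.27580095e-05]), 'tool_pos': array([180.94611342, 597.950501  , 301.99393693]), 'ee_rot': array([-176.34879746,   89.92968901, -103.18298356]), 'contact_force': array([-0.29256928, -0.07836709,  0.01683142]), 'wrist_torque': array([-0.01491032,  0.04207326,  0.02611204]), 'grip_width': 88.02829318179631}
```

View pics/all.png

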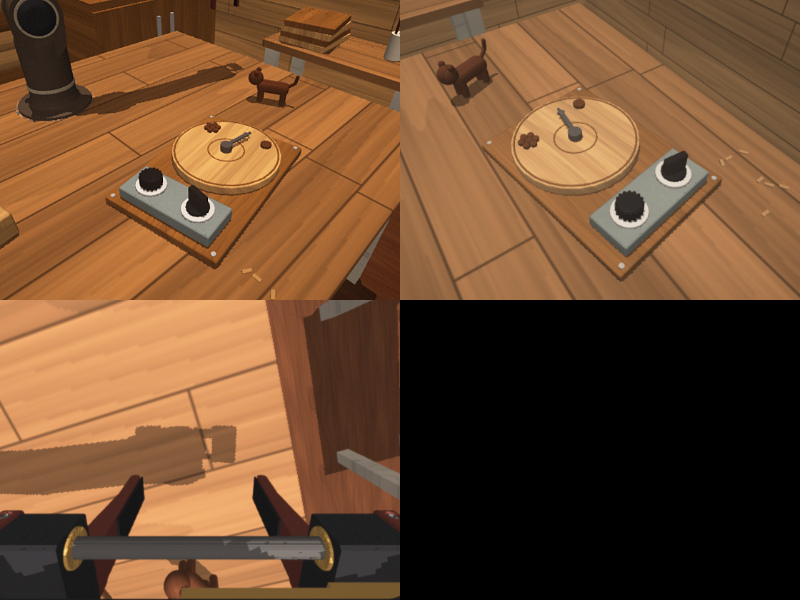

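The panel, the flower and boss, and both knobs are visible in "scene" and "side". I'll enlarge those regions.

```bash
sed -i "s/d=c\['rotation'\]@/d=Rotation.from_euler('xyz',c['rotation'],degrees=True).as_matrix()@/; 1i from scipy.spatial.transform import Rotation" h.py
python3 -c "
from h import *
crop('scene','c1',140,140,300,220,2.6)
crop('side','c2',120,110,330,240,2.4)"
```

```text
(no output)
```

View pics/c1.png

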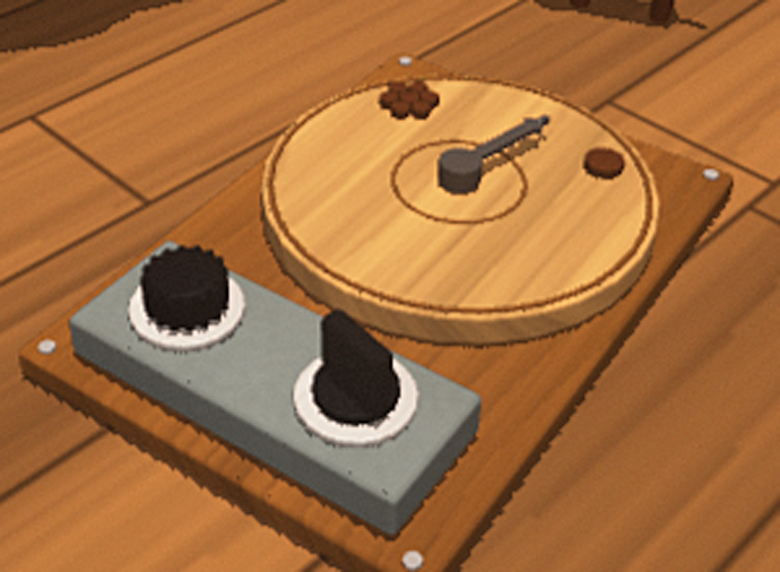

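View pics/c2.png

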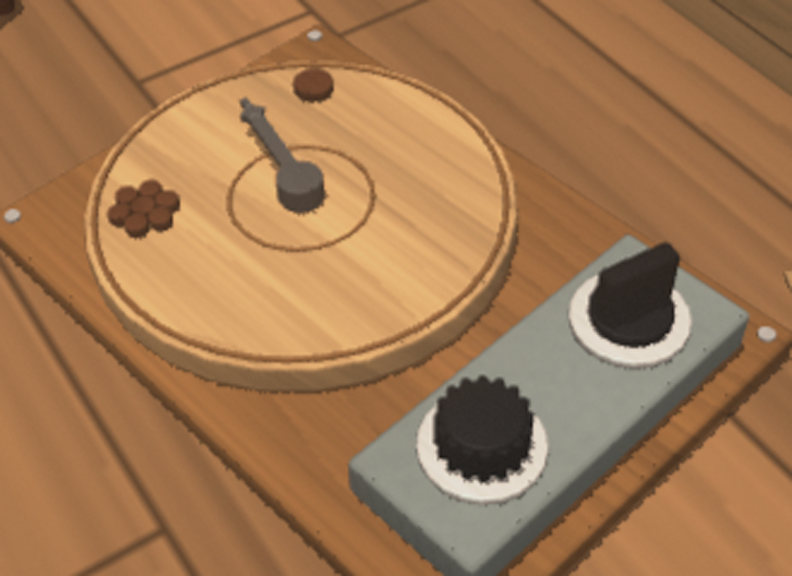

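In c1 (scene), the flower is at (410,98), the boss at (604,158), the tip at (546,121) and the bar top runs (335,318)-(388,362). In c2 (side), the flower is at (144,208), the boss at (313,80), the tip at (245,101) and the bar top runs (602,278)-(672,248).

Run:
```python
from h import *
S=lambda x,y,z:pt('scene',140+x/2.6,140+y/2.6,z).round(1)[:2]
D=lambda x,y,z:pt('side',120+x/2.4,110+y/2.4,z).round(1)[:2]
for n,z,a,b in [('flower',50,(410,97),(144,208)),('boss',48,(604,158),(313,80)),('pivot',42,(458.5,181),(301,198)),('hubtop',60,(460,158),(300,178)),('hubtop',66,(460,158),(300,178)),
 ('tip',60,(546,121),(245,101)),('tip',55,(546,121),(245,101)),('disc',56,(356,394),(630,316)),('bar1',100,(335,318),(672,248)),('bar2',100,(388,362),(602,278)),('clampdisc',56,(187,303),(482,445))]:
    print(n,z,S(*a,z),D(*b,z))
```

```text
flower 50 [503.9 203.3] [497.3 200.2]
boss 48 [645.8 246.9] [646.2 246.3]
pivot 42 [588.4 161.4] [584.4 160. ]
hubtop 60 [587.  162.8] [584.7 159.1]
hubtop 66 [592.1 156.5] [581.9 153.6]
tip 60 [600.2 238.8] [592. 241.]
tip 55 [596.2 244.8] [594.4 246.3]
disc 56 [685.2 -33.7] [681.2 -35.6]
bar1 100 [668. -33.] [702.4 -36.9]
bar2 100 [709.4 -35.9] [657.9 -32.1]
clampdisc 56 [566.5 -54.3] [563.  -57.6]
```

```bash
cat >> h.py <<'E'
def R(a):
    a=np.radians(a); x=np.array([0,0,-1.]); z=np.array([np.cos(a),np.sin(a),0])
    return Rotation.from_matrix(np.c_[x,np.cross(z,x),z]).as_euler('xyz',degrees=True)
E
python3 - <<'E'
from h import *
for a in (85,-95):
  for d in (0,10,70): print(a,d,env.inverse_kinematics([683,-34.6,147],R(a+d)))
E
```

```text
85 0 [-14.83214318  39.10352346  20.87782945  91.57098615 -16.48496424
  52.38411118  96.89439875]
85 10 [-14.00722843  38.92101064  19.587977    91.50662122 -15.44770651
  52.25548689 106.06901397]
85 70 [ -4.06508364  37.75320133   4.39017957  90.71232286  -3.4254041
  51.66580336 156.53473832]
-95 0 [-28.87959172  45.23187922  44.59500423  92.61008045 -36.22289363
  57.51348588 -67.62921179]
-95 10 [-31.05277132  46.96523456  48.82173719  92.75889367 -39.8780862
  59.09982221 -54.87137403]
-95 70 [-27.58528821  44.34090859  42.18756399  92.51971268 -34.15849694
  56.71451877   0.79150426]<sys>:0: UserWarning: Gimbal lock detected. Setting third angle to zero since it is not possible to uniquely determine all angles.
```

```bash
python3 -W ignore - <<'E'
from h import *
env.move_pose([683,-34.6,240],R(-95)); env.command_gripper(50)
s=sensors.get_state(); print(s['t'],s['joints'].round(1),s['tool_pos'])
a=snap('w1','wrist',s=1.4)
E
```

```text
3.75 [-29.3  38.7  45.3  88.5 -29.3  65.2 -72.8] [683.00668128 -34.6166436  239.98988691]
```

View pics/w1.png

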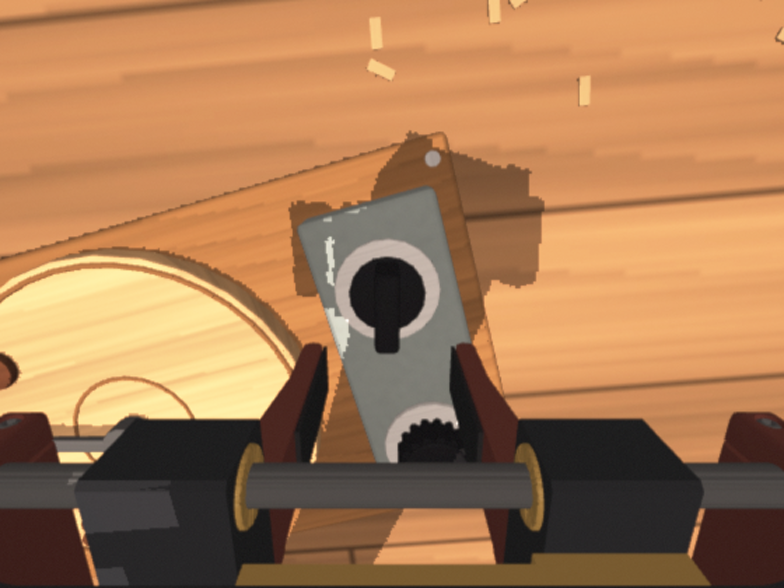

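The bar is upright in the image at x≈387 and centred between the fingers (about 389), so the alignment is good. Next I descend, grip and turn +70.5° with joint 7.

```bash
python3 -W ignore - <<'E'
from h import *
print('ring',pt('w1',387/1.4,290/1.4,56))
env.servo_line([683,-34.6,148]); env.command_gripper(5)
s=sensors.get_state(); print(s['t'],s['grip_width'],s['contact_force'].round(1),s['joints'].round(1))
j=s['joints'].copy()
for k in range(1,4):
    q=j.copy(); q[6]+=70.5*k/3; env.set_joints(q)
s=sensors.get_state(); print(s['t'],s['tool_pos'],s['contact_force'].round(1),s['wrist_torque'].round(2),s['joints'].round(1))
a=snap('t1','scene',(140,140,300,220),2.6)
E
```

```text
ring [684.37551969 -33.5080315   56.        ]
5.2167 13.667746123809167 [-1.1  3.3  2.8] [-27.3  44.   41.5  92.4 -33.6  56.6 -69.7]
6.6417 [682.9384474  -33.27346336 148.25645372] [-3.1  4.2  4.3] [0.82 0.7  0.05] [-27.3  44.   41.5  92.5 -33.6  56.7   0.4]
```

View pics/t1.png

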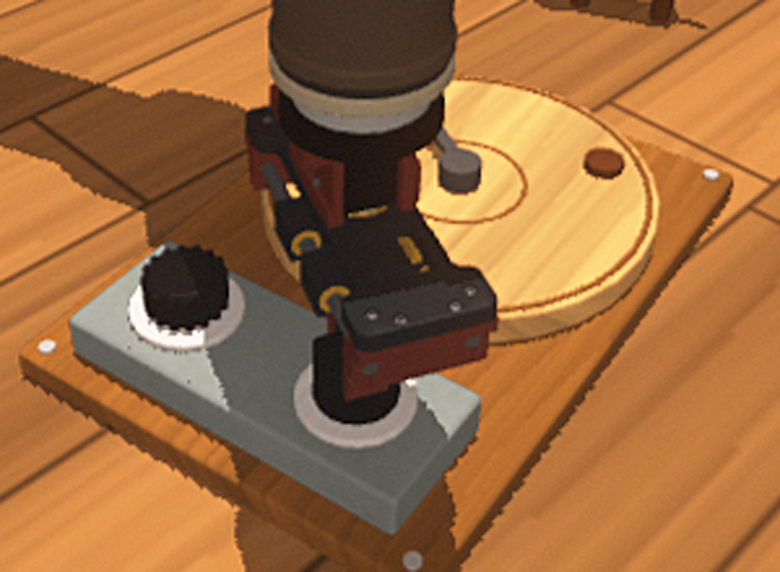

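```bash
python3 -W ignore - <<'E'
from h import *
env.command_gripper(50)
p=sensors.get_state()['tool_pos']; env.servo_line([p[0],p[1],260])
env.move_pose([550,180,330],R(-60))
print(sensors.get_state()['t'],sensors.get_state()['tool_pos'])
snap('w2','wrist',s=1.4); snap('s2','side',(120,110,330,240),2.4)
E
```

```text
9.3417 [550.20466022 179.3642838  329.60127974]
```

View pics/w2.png

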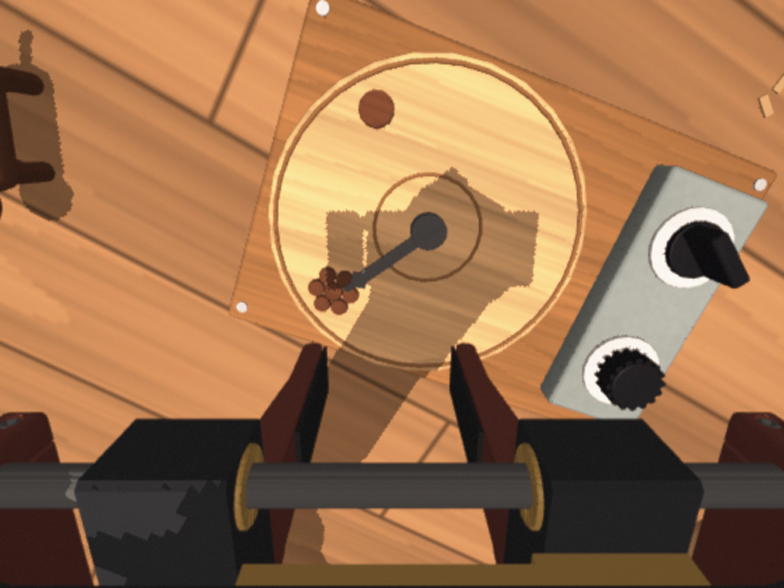

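From above, the hub is at (429,231), the tip at (345,286) and the flower at (334,290), so it is close. One enlarged crop will give the residual.

```bash
python3 -c "
from h import *
crop('w2','c3',212,110,140,124,5.6)"
```

```text
(no output)
```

View pics/c3.png

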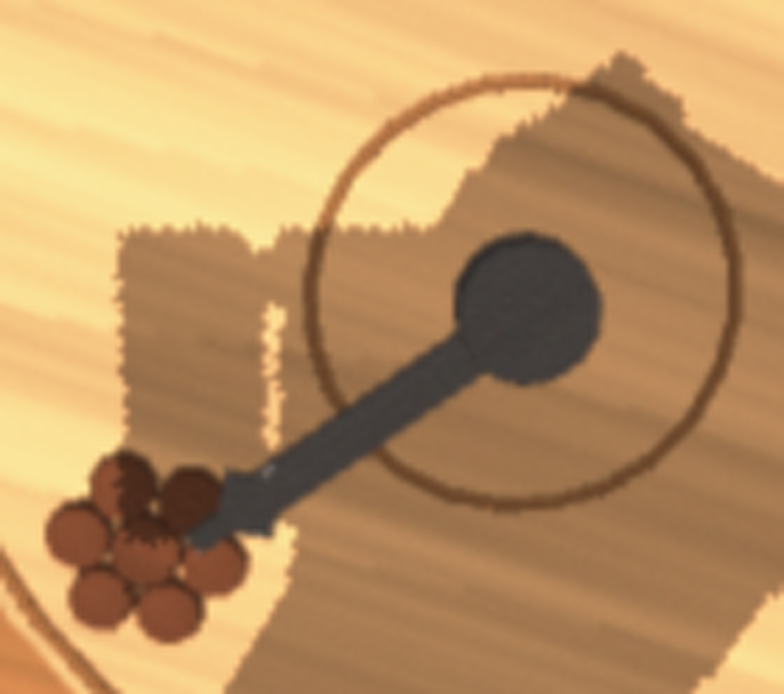

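Run:
```python
from h import *
P=lambda x,y,z:pt('w2',212+x/5.6,110+y/5.6,z)[:2]
piv=P(523,291.5,42); f=P(147,550,50)
an=lambda v:np.degrees(np.arctan2(v[1],v[0])).round(2)
print(piv,f,'flower',an(f-piv))
for z in(54,57,60): t=P(200,535,z); print(z,'tip',np.linalg.norm(t-piv),an(t-piv),'arm',an(P(273,488,z)-P(470,353,z)), 'hub-based',an(t-P(530,310,z+3)))
```

```text
[588.01415175 162.8442597 ] [500.53343526 204.9735334 ] flower 154.29
54 tip 84.68372515402605 156.23 arm 155.2 hub-based 155.45
57 tip 83.89894433534472 155.84 arm 155.2 hub-based 155.45
60 tip 83.11818806253167 155.44 arm 155.2 hub-based 155.46
```

```bash
python3 -c "
from h import *
env.hold(0.3); s=sensors.get_state(); print(s['t'],s['contact_force'].round(1)); job.finish_job()"
```

```text
9.7417 [-0.   0.3  0.1]
the job is handed in; nothing more can be done
```

The pointer now points at the carved flower, and the job is handed in. I gripped the finger bar, turned it about +70.5° counter-clockwise, let go and moved the arm clear.

- **Aim:** the last overhead wrist picture puts the flower at 154.3° and the pointer at about 155.2–155.8°. That leaves it 1–1.5° off, or about 2 mm at the tip, well within the 45 mm flower. I did not correct it further. I saved a side-camera picture at the same time but did not look at it.
- **Clamp knob and pointer:** I planned the moves to stay clear of both, and the forces I read showed no sign of a collision.
- **Limits:** I handed in at 9.7 s of the 32 s allowed. The contact force was about 4–7 N while gripping and about 0.3 N after letting go.
- **Disagreement:** in the first two pictures, my position readings for the same points mostly differed by 1–8 mm between cameras, and by about 10 mm at the bar ends. I averaged them, and the overhead view confirmed the resulting flower direction.

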